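# Snap the lid of the bar-end paint tub shut

### The arm

A 7-joint arm with a two-finger parallel gripper is mounted at the origin on the work surface. World frame = base frame: x ahead of the robot, y to its left, z up, the work surface at z = 0. Lengths are in m, angles in rad, forces in N, time in s.
With the tool pointing down it reaches from about 0.4 to 0.9 m from the base axis. Payload 5.6 kg.
Tool frame: the origin (TCP) lies midway between the tips of the shut fingers; the grasp point (between the pads) lies 19 mm behind it; z points along the fingers, y is the line along which they close (so a half turn about z gives the same grasp; the last joint's range is limited). The gripper opens to 92 mm and grips with 3 to 60 N. Pads are 20 mm wide; open, the fingers measure 128 mm over their backs; the gripper's body (75 mm by 189 mm) begins 69 mm behind the grasp point.
Start: joints at [-1.197, 0.468, -0.012, 1.603, 0.006, 1.071, -0.056], TCP at [0.263, 0.594, 0.215] pointing down, gripper open.
Joint ranges: [-2.53, 2.53], [-0.31, 2.02], [-1.57, 1.55], [0.28, 2.44], [-1.29, 4.43], [0.15, 1.84], [-2.92, 2.92]. Speed limits (rad/s): [2.57, 2.57, 3.14, 3.14, 3.14, 3.14, 3.14].

### API

Orientations are given as a 3x3 rotation matrix whose columns are the frame's x, y, z axes.
In Python, from station import env, effector, solver, viewer, workorder, search_frame, tip_of gives the robot as it stands. Calls block until the motion is done:
- env.reach(position, orientation): joint-space move of the TCP to a pose.
- env.movel(position, frame=None, rate=0.15): straight line of the TCP; frame=None keeps the orientation; rate is the mean speed in m/s.
- env.goto_joints(angles): joint-space move.
- effector.release() and effector.grasp(squeeze=None): open the fingers fully, or close them until they stop; squeeze is the grip in N (None keeps the last).
- env.pause(seconds).
- solver.inverse_kinematics(position, orientation): joint angles nearest the present ones, or None.
- env.sense(): the state.
- viewer.read_camera(name): name is "scene" or "top" or "wrist"; returns (picture, depth): 400x640x3 uint8, red, green, blue; 400x640 float32, m along the optical axis (not along the pixel's ray), 0 where there is no reading.
- viewer.camera_info(name): a dict with "intrinsics" (3x3 intrinsics, pixels), "dist_coeffs" ([k1, k2, p1, p2, k3] as OpenCV has them; the pictures are not rectified), "eye" and "rotation" of the camera in the world; the wrist camera has in their place "T_tool_cam" (4x4, takes a point from camera to tool coordinates, whose origin is the TCP and whose axes are the flange's). Camera axes: x right, y up, looking along -z (the intrinsics and any distortion apply to the point x, -y, -z); pixel columns grow to the right and rows downward; lengths in m; the calibration is good to about 2 mm. A picture is of the moment at which its call begins: read the wrist's pose just before it. camera_info takes no time and is no camera call.
A pose or a line that the arm cannot do raises env.PlanningError and nothing moves.
- workorder.finish_job(): hands the job in; it is judged then, once.
Trained networks look in the newest picture that a camera, given by its name, has taken for a name from the list of things; names that differ only in an ending like _2 or _b are one class to them, and where a whole thing is asked for, a point or a joint stands for the part that bears it (a point fixed in the world has none). Each returns a list of dicts, best first, with "score" (0 to 1); they miss things now and then, are a little off and sometimes report something else, mostly with a low value. They report only what shows in the picture. A call takes as long as a camera call. They do not tell look-alikes from the thing itself.
- search_frame(camera, name): "at" ([x, y, z] in m, in world coordinates, good to about 4 mm: the middle of the surface that is visible of it).
- tip_of(camera, name): "at" ([x, y, z] in m, in world coordinates, good to about 4 mm: a listed point, or the origin of a listed thing).
The state is a dict: "t": time; "joint_positions": joint angles; "joint_velocities": joint speeds; "tau": joint torques, N m; "ee_pos": TCP position; "tcp_rot": TCP orientation; "wrist_force": force on the tool from outside, world axes, zero at the start; "moment": the same for the moment, N m; "gripper_width": finger opening in m; "grasp_force": force on a finger pad.
Only numpy, scipy, OpenCV 4.12 (cv2) and the standard library are available. Lean on these libraries where they do the work, as an engineer would, in place of code of your own. Each camera call takes 0.05 s, during which the arm holds its last target. There are 200 camera calls.

### The job

The bar ends have been marked and the white paint tub needs closing: its lid is only partly on, with some of the six sections of its rim still standing up. With your fingertips, press down around the rim, one raised section after the other, until every section has clicked down flush and stays down, then draw the hand clear. Only press: pick nothing up, leave the tub standing upright where it is, and do not disturb the things around it.

Things in the scene. Friction and masses are not known exactly. Their poses are not given: they have to be found in the camera images.
- tub: Paint tub: loose white plastic pail with a grey lid, about 1 kg, upright on a 4 mm cardboard sheet. Origin: centre of its underside, z up. Radius 60 to 64 mm, lid rim radius 70 mm, shut lid 119.5 mm high (middle panel, radius 38 mm, 3 mm lower). A wire bail hangs on its own -x side, out to 78 mm from the axis, below 95 mm height. Middle of rim section k: at 30 + 60 (k-1) deg from its x axis.
- rim1 (a joint): Angle (rad) of section 1 of the lid's rim: 0 shut and flush, about 0.29 standing up (outer edge some 7 mm high). The rim is slotted into six equal sections, rim1 to rim6, counter-clockwise from above: curved plates 60 deg long, 47 to 70 mm from the tub's axis, hinged below their inner edge. Section 1 also has a small thumb tab standing out 10 mm at its foot.
- rim1_edge (a point): Point on top of rim section 1, in the middle of its arc, 6 mm in from its outer edge (64 mm from the tub's axis); moves with the section. x axis radially outwards along the section, z square to its top face.
- rim2 (a joint): The same for section 2. Each section snaps on its own: pressed near its outer edge it pushes back with up to 10 or 12 N (more nearer the hinge); let go above 0.17 rad it springs up again, pressed below 0.09 it snaps shut by itself and stays. Some sections are shut from the start; pressing those again does no harm.
- rim2_edge (a point): The same point on top of rim section 2.
- rim3 (a joint): The same for section 3.
- rim3_edge (a point): The same point on top of rim section 3.
- rim4 (a joint): The same for section 4.
- rim4_edge (a point): The same point on top of rim section 4.
- rim5 (a joint): The same for section 5.
- rim5_edge (a point): The same point on top of rim section 5.
- rim6 (a joint): The same for section 6.
- rim6_edge (a point): The same point on top of rim section 6.
- tin: Small closed metal tin, 66 mm diameter, 78 mm tall, upright. Origin: centre of its underside. To be left alone.
- blank: Round blank of white plastic bar standing on end, 58 mm diameter, 52 mm tall, top end painted. Origin: centre of its underside. To be left alone.
- slug: Aluminium bar offcut standing on end, 52 mm diameter, 40 mm tall. Origin: centre of its underside. To be left alone.
- bush: Brass bush standing on end, 54 mm outside, 30 mm bore, 34 mm tall. Origin: centre of its underside. To be left alone.
- collar: Dark steel collar lying flat, 60 mm outside, 38 mm bore, 26 mm tall. Origin: centre of its underside. To be left alone.
- brush: Paint brush lying flat at the far side of the tub. Origin at the middle of its length, x along it. To be left alone.
- driver: Flat screwdriver lying at the near side of the tub. Origin at the middle of its length, x along it. To be left alone.
Not all that is in view belongs to the job. Of the things that look like the tub, the largest one is meant.

How it is judged:
By the outcome, as a careful person would: the job done as asked, in the order asked, and still so for the second after the job is handed in, with the robot touching nothing.
It also fails if it takes over 45 s, if anything falls off the work surface, if the arm or the gripper's body presses on something with over 40 N, if the wrist force passes 120 N, or if a joint passes its speed limit or range.

## Working session

There is one attempt and no reset: what is moved stays moved. The work goes in short steps, each a Python script; the robot and the scene stay as the last script left them, time stands still between calls to the robot, and variables do not carry over. Pictures are saved under pics/ and viewed, at most 10 in all, crops included, and the job is handed in when it is done.

```bash
mkdir -p pics; ls; python3 - <<'E'
from station import env,viewer,search_frame,tip_of
import cv2,numpy as np
for c in ("top","scene"):
    p,d=viewer.read_camera(c); cv2.imwrite(f"pics/{c}0.png",p[:,:,::-1]); np.save(f"{c}0.npy",d)
    i=viewer.camera_info(c); print(c,i["eye"],i["intrinsics"].tolist() if hasattr(i["intrinsics"],'tolist') else i["intrinsics"],i["dist_coeffs"])
    for n in ["tub"]: print(n,[(np.round(r["at"],3),round(r["score"],2)) for r in search_frame(c,n)],[(np.round(r["at"],3),round(r["score"],2)) for r in tip_of(c,n)])
    for k in range(1,7): print(k,[(np.round(r["at"],3),round(r["score"],2)) for r in tip_of(c,f"rim{k}_edge")])
E
```

```text
pics
top [0.39100308 0.01902283 0.89025553] [[380.0936448057908, 0.0, 320.73217762382893], [0.0, 380.0936448057908, 199.31728114216904], [0.0, 0.0, 1.0]] [0.01796548 0.         0.         0.         0.        ]
tub [(array([0.579, 0.265, 0.093]), 0.79), (array([ 0.263, -0.248,  0.092]), 0.77), (array([ 0.555, -0.069,  0.121]), 0.69), (array([0.439, 0.091, 0.078]), 0.42)] [(array([ 0.586,  0.269, -0.001]), 0.67), (array([ 0.26 , -0.253,  0.   ]), 0.64), (array([ 0.558, -0.068,  0.   ]), 0.61)]
1 [(array([ 0.579, -0.011,  0.13 ]), 0.86), (array([ 0.296, -0.225,  0.09 ]), 0.62), (array([0.534, 0.274, 0.09 ]), 0.55), (array([ 0.672, -0.042,  0.004]), 0.3)]
2 [(array([0.561, 0.23 , 0.089]), 0.69), (array([ 0.259, -0.204,  0.095]), 0.67), (array([ 0.522, -0.016,  0.129]), 0.63)]
3 [(array([ 0.216, -0.236,  0.091]), 0.62), (array([ 0.496, -0.071,  0.128]), 0.6), (array([0.607, 0.229, 0.09 ]), 0.45)]
4 [(array([ 0.533, -0.126,  0.127]), 0.93), (array([ 0.223, -0.284,  0.094]), 0.62), (array([0.629, 0.274, 0.094]), 0.6)]
5 [(array([0.605, 0.317, 0.091]), 0.76), (array([ 0.599, -0.12 ,  0.123]
[... 829 characters left out ...]
]), 0.66)]
2 [(array([ 0.251, -0.206,  0.089]), 0.57), (array([0.558, 0.226, 0.096]), 0.43)]
3 [(array([ 0.499, -0.074,  0.128]), 0.6), (array([0.612, 0.232, 0.094]), 0.6), (array([ 0.212, -0.235,  0.094]), 0.4), (array([0.613, 0.116, 0.004]), 0.39)]
4 [(array([ 0.53 , -0.127,  0.129]), 0.65), (array([0.632, 0.271, 0.095]), 0.55), (array([ 0.219, -0.283,  0.091]), 0.47)]
5 [(array([ 0.597, -0.117,  0.123]), 0.81), (array([0.608, 0.317, 0.091]), 0.68), (array([ 0.673, -0.045,  0.003]), 0.67), (array([ 0.267, -0.304,  0.094]), 0.6), (array([ 0.632, -0.254,  0.004]), 0.56)]
6 [(array([ 0.626, -0.058,  0.127]), 0.73), (array([ 0.307, -0.274,  0.094]), 0.69), (array([0.556, 0.316, 0.092]), 0.52)]
```

View pictures.

```bash
python3 - <<'E'
import cv2
a=cv2.imread("pics/top0.png");b=cv2.imread("pics/scene0.png")
cv2.imwrite("pics/crop0.png",cv2.resize(a[60:200,280:440],None,fx=5,fy=5,interpolation=cv2.INTER_CUBIC)[:600])
E
```

```text
(no output)
```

View pics/top0.png

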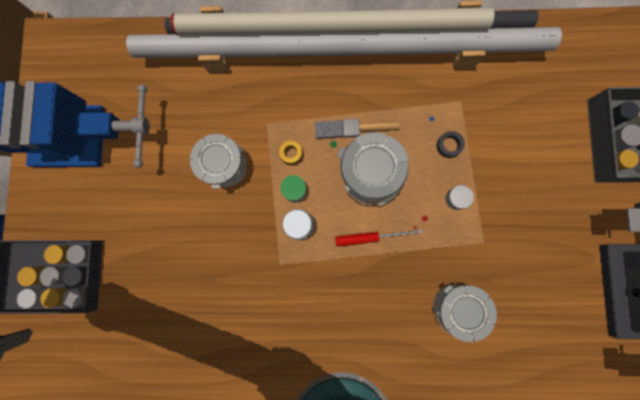

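View pics/scene0.png

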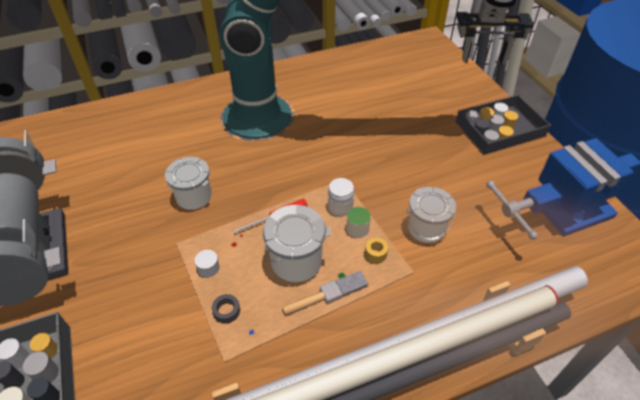

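Three look-alike tubs in the top view: (218,160) and (468,312), both with lids about 90 mm high, and (375,167) on the cardboard with its lid at about 0.12 m. The last is the largest and fits (4 + 119.5 mm). I'll confirm that in the crop and measure the lid from the depth image.

View pics/crop0.png

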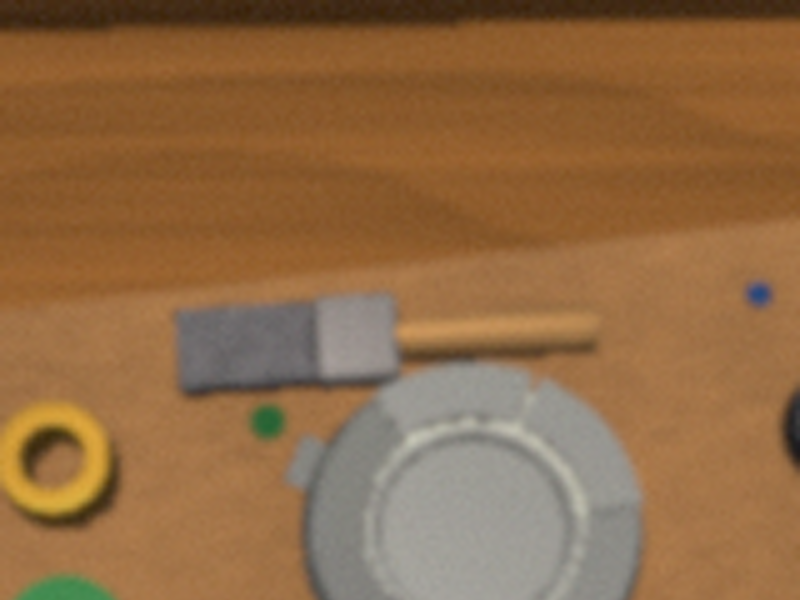

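```bash
cat > h.py <<'E'
from station import env,effector,solver,viewer,workorder,search_frame,tip_of
import cv2,numpy as np
def cloud(c,d,R,eye,i):
    v,u=np.nonzero(d>0); z=d[v,u]
    n=cv2.undistortPoints(np.stack([u,v],1).astype(float)[:,None],np.array(i["intrinsics"]),np.array(i["dist_coeffs"]))[:,0]
    return np.stack([n[:,0]*z,-n[:,1]*z,-z],1)@np.array(R).T+eye
def sections(P,c,yaw):
    q=P[:,:2]-c; r=np.hypot(*q.T); a=(np.degrees(np.arctan2(q[:,1],q[:,0]))-yaw)%360
    for k in range(6):
        m=(r>.059)&(r<.069)&(abs(a-30-60*k)<22)&(P[:,2]>.1)
        print(k+1,m.sum(),np.round(np.median(P[m,2]),4) if m.any() else None)
def down(yt): # tool z down, y axis at angle yt
    y=np.array([np.cos(yt),np.sin(yt),0]); z=np.array([0,0,-1.]); return np.stack([np.cross(y,z),y,z],1)
E
python3 - <<'E'
from h import *
for c in("top","scene"):
    i=viewer.camera_info(c); P=cloud(c,np.load(c+"0.npy"),i["rotation"],i["eye"],i)
    m=(P[:,2]>.112)&(P[:,2]<.14)&(np.hypot(P[:,0]-.56,P[:,1]+.069)<.09); Q=P[m]
    print(c,m.sum(),cv2.minEnclosingCircle(Q[:,:2].astype(np.float32)))
    sections(P,np.array([.56,-.069]),37)
print(viewer.camera_info("wrist")["T_tool_cam"]); s=env.sense(); print(s["tcp_rot"],s["t"])
for k in range(6):
    for f in (0,np.pi):
        a=np.radians(37+30+60*k); p=[.56+.064*np.cos(a),-.069+.064*np.sin(a),.16]
        q=solver.inverse_kinematics(p,down(a+np.pi/2+f)); print(k+1,None if q is None else np.round(q,2))
E
```

```text
top 3664 ((0.5589628219604492, -0.06303155422210693), 0.07524698227643967)
1 105 0.1281
2 117 0.1284
3 117 0.128
4 109 0.1284
5 99 0.1231
6 98 0.1231
scene 2741 ((0.5588435530662537, -0.06277161836624146), 0.07492061704397202)
1 90 0.1286
2 93 0.1282
3 83 0.1286
4 73 0.1284
5 130 0.1215
6 149 0.1211
[[-1.37610097e-03  9.54551985e-01  2.98041296e-01  8.39309168e-02]
 [ 9.99998657e-01  1.57893303e-03 -4.39786482e-04 -5.65085829e-05]
 [-8.90386306e-04  2.98040291e-01 -9.54552876e-01 -1.70444818e-01]
 [ 0.00000000e+00  0.00000000e+00  0.00000000e+00  1.00000000e+00]]
[[-9.14365462e-01  4.04889859e-01  5.90658245e-05]
 [ 4.04889862e-01  9.14365461e-01  6.31962439e-05]
 [-2.84202315e-05  8.16996163e-05 -9.99999996e-01]] 0.9
1 [-0.08  0.42  0.05  1.82 -0.03  0.91  2.72]
1 [-0.51  0.47  0.61  1.85 -0.33  0.93 -0.15]
2 [-0.99  0.71  1.35  2.02 -0.79  1.1  -1.76]
2 [-0.43  0.34  0.49  1.99 -0.21  0.86  0.81]
3 [-0.65  0.38  0.91  2.05 -0.39  0.88 -0.97]
3 [-0.32  0.3   0.48  2.04 -0.19  0.84  1.96]
4 [-0.44  0.45  0.79  1.94 -0.39  0.92  0.14]
4 [ 1.08  0.82 -1.32  1.85  0.86  1.2   2.21]
5 [-0.3   0.51  0.6   1.78 -0.34  0.96  1.08]
5 [-0.7   0.88  1.34  1.81 -0.92  1.25 -1.58]
6 [-0.2   0.49  0.32  1.73 -0.19  0.95  1.89]
6 [-0.48  0.57  0.73  1.75 -0.44  1.   -1.03]
```

The lid at (375,167) has its raised sections, thumb tab (crop pixel 305,465, towards +y) and tops at 0.123 to 0.128 m all visible, so it is the tub meant. Sections 1–4 read 128 mm (raised). Sections 5 and 6 read 123 mm, which is flush. Yaw is about 37°, centre about (0.559, -0.067). I'll press section 1 first.

```bash
cat >> h.py <<'E'
C=np.array([.559,-.067]); YAW=37
def press(k):
    a=np.radians(YAW+30+60*(k-1)); xy=C+.064*np.array([np.cos(a),np.sin(a)])
    q0=np.array(env.sense()["joint_positions"]); best=None
    for f in (0,np.pi):
        R=down(a+np.pi/2+f); q=solver.inverse_kinematics([*xy,.15],R)
        if q is not None and (best is None or abs(q-q0).max()<best[0]): best=(abs(q-q0).max(),R)
    env.reach([*xy,.15],best[1]); f0=env.sense()["wrist_force"][2]; log=[]
    env.movel([*xy,.133],rate=.08)
    for z in np.arange(.131,.1204,-.001):
        env.movel([*xy,z],rate=.03); s=env.sense(); F=s["wrist_force"][2]-f0
        log.append((round(float(z),4),round(float(s["ee_pos"][2]),4),round(float(F),1)))
        if F>28 or (z<.1245 and F>18): break
    env.movel([*xy,.15],rate=.1); print(k,log,"t",env.sense()["t"])
E
python3 - <<'E'
from h import *
effector.grasp(5)
env.reach([*C,.25],down(np.radians(67+90-180)))
print(env.sense()["t"]); press(1)
E
```

```text
4.8083
1 [(0.131, 0.1312, -1.0), (0.13, 0.1302, 1.5), (0.129, 0.1295, 2.6), (0.128, 0.1288, 6.8), (0.127, 0.1281, 7.8), (0.126, 0.1269, 4.8), (0.125, 0.1245, -1.7), (0.124, 0.1239, 2.7), (0.123, 0.1238, 8.7), (0.122, 0.1237, 15.2), (0.121, 0.1235, 20.7)] t 8.9
```

The force dropped at the click, then the finger met the flush stop at 0.1237 m. On to the others.

```bash
python3 - <<'E'
from h import *
for k in (2,3,4): press(k)
p=env.sense()["ee_pos"]; env.movel([p[0],p[1],.25])
env.reach([.40,.25,.28],env.sense()["tcp_rot"])
for c in("top","scene"):
    p,d=viewer.read_camera(c); cv2.imwrite(f"pics/{c}1.png",p[:,:,::-1])
    i=viewer.camera_info(c); P=cloud(c,d,i["rotation"],i["eye"],i); print(c); sections(P,C,YAW)
    print([(np.round(r["at"],3),round(r["score"],2)) for r in tip_of(c,"tub")])
print(env.sense()["t"])
E
```

```text
2 [(0.131, 0.1311, -0.1), (0.13, 0.1302, -0.2), (0.129, 0.1294, 4.0), (0.128, 0.1286, 7.7), (0.127, 0.1278, 11.1), (0.126, 0.126, -1.1), (0.125, 0.1247, -0.8), (0.124, 0.1239, -0.5), (0.123, 0.1238, 8.5), (0.122, 0.1237, 15.9), (0.121, 0.1236, 23.1)] t 13.3333
3 [(0.131, 0.1311, 1.8), (0.13, 0.1302, 1.9), (0.129, 0.1293, 5.7), (0.128, 0.1286, 8.7), (0.127, 0.1277, 10.8), (0.126, 0.126, 0.6), (0.125, 0.1248, -0.0), (0.124, 0.1239, 0.1), (0.123, 0.1238, 8.4), (0.122, 0.1237, 15.8), (0.121, 0.1236, 24.4)] t 17.9
4 [(0.131, 0.1311, -0.1), (0.13, 0.1302, 1.2), (0.129, 0.1295, 3.2), (0.128, 0.1287, 6.7), (0.127, 0.128, 10.6), (0.126, 0.1264, 0.5), (0.125, 0.1245, -0.5), (0.124, 0.1239, 0.4), (0.123, 0.1238, 7.9), (0.122, 0.1237, 14.5), (0.121, 0.1236, 21.1)] t 22.4583
top
1 107 0.123
2 117 0.1231
3 116 0.123
4 115 0.1232
5 117 0.123
6 103 0.1227
[(array([ 0.584,  0.269, -0.002]), 0.92), (array([ 0.56 , -0.071,  0.006]), 0.9), (array([ 0.26 , -0.251, -0.002]), 0.64), (array([ 0.672, -0.046,  0.007]), 0.64)]
scene
1 85 0.1237
2 74 0.1238
3 71 0.1239
4 79 0.124
5 139 0.1222
6 150 0.1221
[(array([0.584, 0.269, 0.001]), 0.89), (array([0.441, 0.097, 0.002]), 0.71), (array([ 0.259, -0.255,  0.002]), 0.67), (array([ 0.56 , -0.07 ,  0.005]), 0.6)]
24.9583
```

View pics/scene1.png

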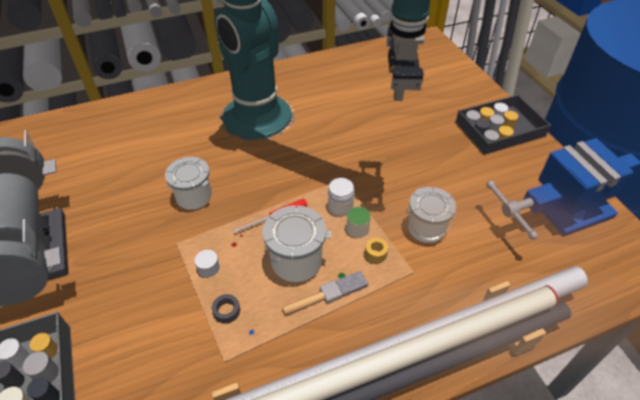

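The tub at (295,243) stands upright in the same place with an even rim. The things around it are where they were, and the hand is clear at (405,75).

```bash
python3 -c "
from station import workorder; print(workorder.finish_job())"
```

```text
the job is handed in; nothing more can be done
None
```

The job is handed in: I pressed raised sections 1–4 until each clicked flush, 5 and 6 were already shut, all six measured flush afterwards, the tub and the things around it look unmoved, and the hand is clear at about 25 s of the 45 s allowed.

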